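# Hang the mallet back between its neighbours on the hammer rack

### The arm

A 6-joint arm with a two-finger parallel gripper is mounted at the origin on a cart in front of the work surface, level with it; the furniture and walls round the work are solid. World frame = base frame: x ahead of the robot, y to its left, z up, the work surface at z = 0. Lengths are in m, angles in rad, forces in N, time in s.
With the tool pointing down it reaches from about 0.325 to 0.75 m from the base axis. Payload 7.6 kg.
Tool frame: the origin (TCP) lies at the very end of the fingers, on their centre line; the grasp point (between the pads) lies 19 mm behind it; z points along the fingers, y is the line along which they close (so a half turn about z gives the same grasp; the last joint's range is limited). The gripper opens to 85 mm and grips with 20 to 120 N. Pads are 22 mm wide; open, the fingers measure 114 mm over their backs; the gripper's body (76 mm by 85 mm) begins 54 mm behind the grasp point. The pads swing forward as they close: fully open they stand 13 mm farther back than shut.
Start: joints at [1.079, 0.052, 1.401, -0, 1.689, -0.07], TCP at [0.215, 0.479, 0.231] pointing down, gripper open.
Joint ranges: [-2.9, 2.9], [-0.91, 2.17], [0.12, 2.37], [-1.06, 4.2], [0.26, 2.73], [-2.93, 2.93]. Speed limits (rad/s): [2.57, 2.57, 3.01, 3.14, 3.14, 3.14].

### API

Orientations are given as a unit quaternion [w, x, y, z].
In Python, from rig import bot gives the robot as it stands. The module is installed in compiled form; this text tells all that it offers.
- The arm moves only by the tool step_arm, never from a script. Its argument "steps" is a list that holds one entry, the list of rows, each a list of 5 numbers: the shift along the world's x, y, z in mm, then the turn about the world's z in rad, then the gripper's target within -1 to 1 (shut at 1, half-way at 0, fully open at -1). A call has 1 to 12 rows; each row shifts and turns the commanded pose from where the row before left it; what a row does not reach is not made up. A row lasts 1/8 s, in which the tool goes at most 62.5 mm and 10.7 degrees, less where a joint would pass 70% of its speed; a pose out of reach is approached as far as the arm can. A call is refused whole if a number of a shift passes 62.5 or a number of a turn 0.188, either way. A call with a gripper value outside its range is refused whole. The fingers move at their own pace and stop on an object; the grip force is fixed at half the most. Time passes only in rows, so rows that do not move let the fingers close. It gives the time, the measured TCP pose, the force, the opening and the grip force at its end, in the units of the state.
- bot.state(): the state, without advancing time (a new reading comes with each control period).
- bot.capture(name): name is "side" or "top"; returns a dict with "frame" (420x560x3 uint8, blue, green, red), "vertical_fov" (degrees; the focal length in pixels is half the picture's height over the tangent of half this angle, whatever the lens; pixels are square), "cx", "cy" (the principal point, pixels), "k1" (the pictures are not rectified: a ray, as slopes to the right and down, at radius r is drawn at 1 + k1 r^2 times it, then the intrinsics apply), "cam_to_world" (4x4, takes a point from camera to world coordinates). Camera axes: x right, y down, z forward; pixel columns grow to the right and rows downward; lengths in m; the calibration is good to about 2 mm. A picture is of the moment at which its call begins. There is no depth.
- bot.finish_job(): hands the job in; it is judged then, once.
The state is a dict: "time_s": time; "joints": joint angles; "dq": joint speeds; "effort": joint torques, N m; "eef_pos": TCP position; "orientation": TCP orientation; "ft_force": force on the tool from outside, world axes, zero at the start; "wrist_torque": the same for the moment, N m; "width": opening from 0.0 (shut) to 1.0 (fully open); "gripper_force": force on a finger pad.
Only numpy, scipy, OpenCV 4.12 (cv2) and the standard library are available. Lean on these libraries where they do the work, as an engineer would, in place of code of your own. Each camera call takes 0.05 s, during which the arm holds its last target. There are 200 camera calls.

### The job

Draw the orange-faced mallet up out of the wooden block and hang it on the empty middle fork of the blue hammer rack, slid back by feel along the fork's rails until its head drops fully home into the notch, squarely across the fork; then let go. Work gently, and do not knock the two hammers that hang on either side.

Things in the scene. Friction and masses are not known exactly. Their poses are not given: they have to be found in the camera images.
- mallet: Mallet, in the block at the start, head up. Origin: centre of the head's underside; z up, y along the head (striking direction), x across. Head 38 mm high: steel middle 24 (x) x 46 (y) mm with flat sides and underside, a round orange face (24 mm wide, 14 long) on each end, 74 mm over all. Wooden handle 16 mm thick, reaching 130 mm below the origin. 0.2 to 0.45 kg.
- mallet_head (a point): Centre of the mallet's head, 19 mm above its underside. Pinch the head here from above across its two flat sides (24 mm apart, along x). Keep the fingertips above the head's underside by 9 mm or more, since the rails lie up to 8 mm above it at the sides when it is home.
- block: Fixed wooden holder, 90 x 100 x 65 mm; origin: centre of its underside. A round hole, 19 mm wide and 55 mm deep in the middle of its top, holds the handle with 1.5 mm play all round.
- rack: Fixed blue rack. Origin: on the bench under fork_middle; x runs from the forks' mouths to the back beam, y along the row, z up. Foot plate 10 mm thick, x -75 to 115, y -140 to 140 mm. Forks at y -84, 0, 84 mm: two bars along x, 6 mm wide, 28 mm apart inside, from x -115 to the beam at x 90 mm (beam top z 156 mm, bars' top z 157 mm). On the bars lie 8 mm high rails (top z 165 mm).
- fork_mouth (a point): Open front end of the empty middle fork, at rail height (z 165 mm), halfway between its bars. The mallet's handle enters here, between the bars, and slides towards the beam, head above the rails. The front ends of the rails lie from 4 mm before to 53 mm behind this point.
- fork_middle (a point): Middle fork, at rail height, 115 mm behind the mouth. The rails, rigid and firm, have a gap, the notch: 27 mm long, upright ends, 8 mm deep, for the 24 mm head. Its centre lies anywhere from 28 mm before to 28 mm behind this point: not measured, find it by feel. Rails always cover 62 to 42 mm before this point. A head on the rails has its origin at z 165 mm, one home at 157 mm.
- black_mallet: Loose neighbour on one outer fork (which one varies), home in that fork's notch at rack x = 0: black rubber faces, dark handle; same shape, size and origin as the mallet. A gap of 10 mm is left between its head and that of a mallet centred on the middle fork.
- brass_hammer: Loose neighbour on the other outer fork, home in its notch at rack x = 0: brass head, blue handle; same shape, size, origin and gap.
There are look-alikes about, which are no part of the job. What is shaped like the black_mallet but turquoise is not meant.

How it is judged:
On the way, in this order (a step that is already met when the one before it is completed fails the run):
1. the mallet is drawn clear out of the block (z of mallet in the frame of block above 0.2 m), for 0.1 s.
2. its head is home in the notch of the middle fork (z of mallet in the frame of rack between 0.151 and 0.1605 m and x of mallet in the frame of rack between -0.034 and 0.034 m and y of mallet in the frame of rack between -0.012 and 0.012 m and angle between mallet's own z axis and vertical below 0.06 rad and angle between the x axis of mallet and the x axis of rack, either way round below 0.15 rad), for 0.2 s.
At the end, for the whole second after the job is handed in: Mallet at rest, released, home in the middle notch: origin at rack z 151 to 160.5 mm, x within 34 mm, y within 12 mm, upright within 0.06 rad, its x within 0.15 rad of the rack's x; both neighbours at rest in their notches (z 151 to 160.5 mm), upright within 0.06 rad (all of step 2 and linear speed of each of mallet, black_mallet, brass_hammer below 0.02 m/s and z of black_mallet in the frame of rack between 0.151 and 0.1605 m and angle between each of black_mallet, brass_hammer's own z axis and vertical below 0.06 rad and z of brass_hammer in the frame of rack between 0.151 and 0.1605 m); the robot touches nothing.
It fails at once if a neighbour is knocked (moved more than 8 mm, tilted more than 0.15 rad, or touched with more than 5 N by the mallet or the arm) (distance of any of black_mallet, brass_hammer from where it was at the start of the episode above 0.008 m or angle between any of black_mallet, brass_hammer's own z axis and vertical above 0.15 rad or contact force between any of black_mallet, brass_hammer and mallet above 5 N or contact force between any of black_mallet, brass_hammer and the arm above 5 N or contact force between any of black_mallet, brass_hammer and the fingers above 5 N).
It fails at once if the mallet is forced or dropped on the rack (more than 30 N between them) (contact force between mallet and rack above 30 N).
It fails at once if the rack is pushed hard by the arm or fingers (more than 30 N) (contact force between any of the fingers, the arm and rack above 30 N).
It also fails if it takes over 72 s, if anything falls off the work surface, if the arm or the gripper's body presses on something with over 40 N, if the wrist force passes 120 N, or if a joint passes its speed limit or range.

## Working session

There is one attempt and no reset: what is moved stays moved. The work goes in short steps, Python scripts to look and compute and a tool call to move; the robot and the scene stay as the last step left them, time stands still between calls to the robot, and variables do not carry over. Pictures are saved under pics/ and viewed, at most 10 in all, crops included, and the job is handed in when it is done.

Besides the shell and the picture viewer there is one more tool, called as a command line: name --argument value ..., lists and objects as JSON in quotes. step_arm: Moves the arm, as the interface text tells. Its arguments: {"type":"object","properties":{"steps":{"type":"array"}},"required":["steps"]}

```bash
mkdir -p pics
cat > h.py <<'E'
import numpy as np, cv2
from rig import bot
def cap(n,save=None):
    c=bot.capture(n)
    if save: cv2.imwrite(f'pics/{save}.png',c['frame'])
    return c
def ray(c,u,v):
    h=c['frame'].shape[0]; f=h/2/np.tan(np.radians(c['vertical_fov'])/2)
    K=np.array([[f,0,c['cx']],[0,f,c['cy']],[0,0,1.]])
    p=cv2.undistortPoints(np.array([[[u,v]]],float),K,np.array([c['k1'],0,0,0.]))[0,0]
    T=np.array(c['cam_to_world']); return T[:3,3],T[:3,:3]@np.array([p[0],p[1],1.])
def onz(c,u,v,z):
    o,d=ray(c,u,v); return o+d*(z-o[2])/d[2]
def proj(c,P):
    h=c['frame'].shape[0]; f=h/2/np.tan(np.radians(c['vertical_fov'])/2)
    T=np.array(c['cam_to_world']); q=T[:3,:3].T@(np.array(P)-T[:3,3]); s=q[:2]/q[2]
    s=s*(1+c['k1']*(s@s)); return s*f+[c['cx'],c['cy']]
E
python3 - <<'E'
from h import *
a=cap('top','top0');b=cap('side','side0')
for c in(a,b): print(c['vertical_fov'],c['cx'],c['cy'],c['k1'],np.round(c['cam_to_world'],3).tolist())
cv2.imwrite('pics/both.png',cv2.resize(np.vstack([a['frame'],b['frame']]),None,fx=.71,fy=.71))
print(bot.state())
E
```

```text
52.454989983772414 277.98469640968085 205.7514406090548 0.03592674954859031 [[0.028, -0.982, 0.189, 0.323], [-1.0, -0.027, 0.008, 0.004], [-0.002, -0.189, -0.982, 1.083], [0.0, 0.0, 0.0, 1.0]]
52.99379258288888 277.39529587693323 210.70492415752344 0.027744576515243764 [[0.983, -0.076, 0.166, 0.339], [-0.182, -0.502, 0.846, -0.842], [0.019, -0.862, -0.507, 0.646], [0.0, 0.0, 0.0, 1.0]]
{'time_s': 0.1, 'joints': array([ 1.07869267e+00,  5.27255319e-02,  1.40162780e+00, -2.96490089e-05,
        1.68859958e+00, -7.02991147e-02]), 'dq': array([ 0.00142203, -0.00028404, -0.00532693,  0.0010119 , -0.00146618,
        0.0004259 ]), 'effort': array([ 1.29029195e-03, -3.82585216e+01, -3.60982060e+01, -7.44099771e-05,
        4.82583666e-03, -3.52048255e-05]), 'eef_pos': array([0.21479648, 0.47875084, 0.23057958]), 'orientation': array([-1.74597638e-04,  2.09343907e-01,  9.77841841e-01, -6.57500023e-04]), 'ft_force': array([ 0.78037182, -0.29218774,  0.30860104]), 'wrist_torque': array([ 0.00841119, -0.0371964 ,  0.01525867]), 'gripper_force': 0.0, 'width': 1.0037792675620516}
```

View pics/top0.png

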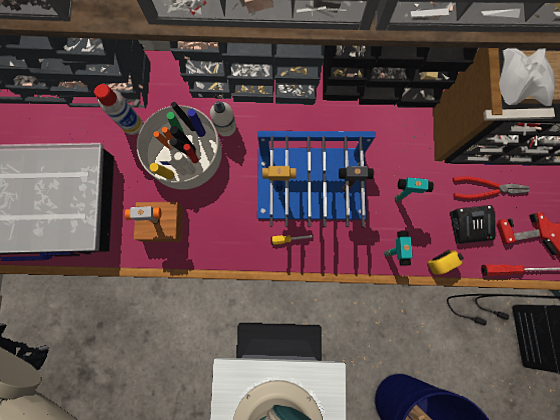

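View pics/side0.png

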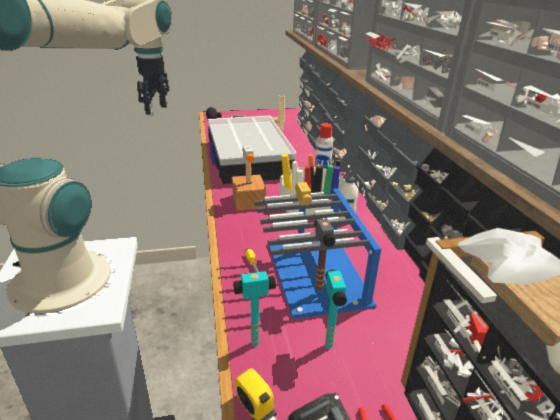

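The mallet candidates in the top view are:
- The orange-faced head in the block at (143,213), which is the one I want.
- Brass hammer at (278,172).
- Black mallet at (355,172).
- Turquoise look-alikes at (415,185) and (403,247).
- Orange pens in the tub at (165,135).

Next I'll check that choice in a crop and measure it.

Run:
```python
from h import *
a=cap('top');b=cap('side')
A=a['frame'];B=b['frame']
c1=cv2.resize(A[190:250,110:200],None,fx=4,fy=4,interpolation=2)
c2=cv2.resize(A[120:230,245:385],None,fx=4,fy=4,interpolation=2)
W=np.zeros((590,800,3),np.uint8)
c3=cv2.resize(B[180:310,240:390],None,fx=2.9,fy=2.9,interpolation=2)
c4=cv2.resize(B[135:220,220:300],None,fx=3.5,fy=3.5,interpolation=2)
c2=cv2.resize(A[120:230,245:385],None,fx=3,fy=3,interpolation=2)
for im,x,y in((c1,430,0),(c2,0,0),(c3,0,335),(c4,440,250)):
    h,w=im.shape[:2];h=min(h,590-y);w=min(w,800-x);W[y:y+h,x:x+w]=im[:h,:w]
cv2.imwrite('pics/crop1.png',W)
hsv=cv2.cvtColor(A,cv2.COLOR_BGR2HSV)
m=cv2.inRange(hsv,(5,150,150),(16,255,255)); m2=np.zeros_like(m);m2[195:232,115:170]=m[195:232,115:170]
n,l,s,ce=cv2.connectedComponentsWithStats(m2)
for i in range(1,n):
    if s[i,4]>8: print('orange',s[i],ce[i],onz(a,*ce[i],.165).round(4))
for z,p in ((.178,(143,213)),(.065,(134,205)),(.065,(178,203)),(.065,(178,240)),(.065,(136,240))): print(p,onz(a,*p,z).round(4))
m=cv2.inRange(hsv,(100,120,60),(125,255,255));m[:,:250]=0;m[:,385:]=0;m[:125]=0;m[230:]=0
cn=max(cv2.findContours(m,0,2)[0],key=cv2.contourArea);print('rack',cv2.boundingRect(cn))
for z,p in ((.01,(259,220)),(.01,(368,219)),(.156,(258,133)),(.156,(376,133))): print(p,onz(a,*p,z).round(4))
```

```text
orange [136 202  34  30 426] [159.50704225 212.27699531] [0.478  0.2695 0.165 ]
orange [125 209   5   8  39] [127.05128205 212.58974359] [0.4754 0.3398 0.165 ]
orange [134 220  22  12 215] [143.8744186  226.27906977] [0.4463 0.3007 0.165 ]
(143, 213) [0.4733 0.3009 0.178 ]
(134, 205) [0.5111 0.3614 0.065 ]
(178, 203) [0.519  0.2555 0.065 ]
(178, 240) [0.429  0.2489 0.065 ]
(136, 240) [0.4263 0.3487 0.065 ]
rack (325, 148, 21, 71)
(259, 220) [0.4913 0.0601 0.01  ]
(368, 219) [ 0.5017 -0.217   0.01  ]
(258, 133) [0.6696 0.0622 0.156 ]
(376, 133) [ 0.6767 -0.2071  0.156 ]
```

View pics/crop1.png

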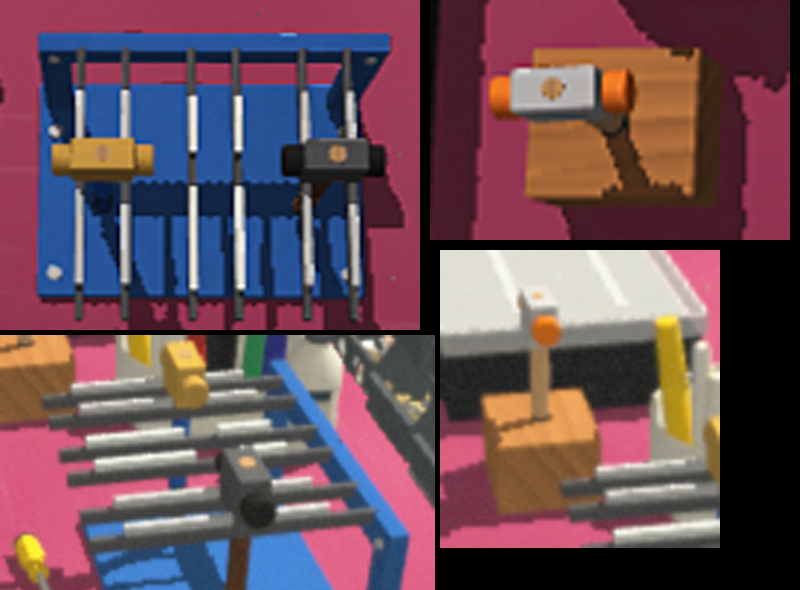

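The crop confirms the choice: a grey steel head with two orange faces, in the wooden block, with the wood peg at top px ≈(140.8,212). The middle fork's notch is visible as a dark gap between the white rails at ≈(309,176) and (324,176). Now for finer measurements.

Run:
```python
from h import *
a=cap('top');b=cap('side');A=a['frame'];B=b['frame'];H=cv2.cvtColor(A,cv2.COLOR_BGR2HSV)
def comps(m,x0,x1,y0,y1,mn=4):
    k=np.zeros_like(m);k[y0:y1,x0:x1]=m[y0:y1,x0:x1]
    n,l,s,ce=cv2.connectedComponentsWithStats(k)
    return [(s[i].tolist(),ce[i].round(2),l==i) for i in range(1,n) if s[i,4]>=mn]
wood=cv2.inRange(H,(8,60,90),(22,200,255))
for n,x0,x1,y0,y1,z in(('mal',136,147,208,217,.178),('blk',350,364,167,177,.195)):
    for s,c,_ in comps(wood,x0,x1,y0,y1): print(n,s,c,onz(a,*c,z).round(4))
print('brass peg',onz(a,278.7,171,.195).round(4))
print(H[205:222,140].tolist()); 
org=cv2.inRange(H,(5,215,120),(14,255,255))
for s,c,_ in comps(org,120,165,200,225): print('org',s,c,onz(a,*c,.165).round(4))
st=cv2.inRange(H,(0,0,120),(180,70,255))
for s,c,l in comps(st,125,160,200,222,30):
    pts=np.argwhere(l)[:,::-1].astype(np.float32);r=cv2.minAreaRect(pts);q=cv2.boxPoints(r);print('steel',s,c,q.round(1).tolist())
    for p in q: print(onz(a,*p,.178).round(4))
wh=cv2.inRange(H,(0,0,140),(180,60,255))
for s,c,_ in comps(wh,262,372,135,225,8):
    x,y,w,h,_n=s; print('rail',s,c,'front',onz(a,c[0],y+h-.5,.165).round(4),'back',onz(a,c[0],y-.5,.165).round(4))
Hs=cv2.cvtColor(B,cv2.COLOR_BGR2HSV)
o2=cv2.inRange(Hs,(5,180,120),(16,255,255))
for s,c,_ in comps(o2,235,262,145,175): 
    o,d=ray(b,*c); t=(.159-o[2])/d[2]; print('side org',s,c,(o+d*t).round(4))
```

```text
mal [138, 209, 5, 6, 24] [140.08 211.5 ] [0.4763 0.3075 0.178 ]
blk [354, 168, 7, 6, 34] [357.18 170.65] [ 0.5756 -0.1568  0.195 ]
brass peg [0.5702 0.012  0.195 ]
[[13, 176, 178], [13, 152, 179], [12, 14, 185], [103, 9, 191], [14, 69, 169], [14, 136, 163], [14, 135, 162], [14, 132, 160], [15, 140, 160], [15, 126, 138], [10, 14, 168], [0, 4, 190], [0, 7, 109], [90, 9, 58], [99, 40, 64], [12, 137, 132], [13, 169, 172]]
org [153, 208, 6, 9, 41] [155.46 212.29] [0.4777 0.2783 0.165 ]
org [125, 210, 4, 8, 27] [126.59 213.7 ] [0.4729 0.3405 0.165 ]
steel [130, 206, 21, 12, 194] [140.02 211.54] [[129.39999389648438, 207.10000610351562], [150.0, 205.8000030517578], [150.60000610351562, 216.0], [130.10000610351562, 217.3000030517578]]
[0.4853 0.3311 0.178 ]
[0.4894 0.2874 0.178 ]
[0.4671 0.2841 0.178 ]
[0.4631 0.3276 0.178 ]
rail [270, 150, 3, 16, 48] [271.  157.5] front [0.5908 0.0298 0.165 ] back [0.6281 0.0309 0.165 ]
rail [285, 150, 3, 16, 48] [286.  157.5] front [ 0.5917 -0.0037  0.165 ] back [ 0.629  -0.0028  0.165 ]
rail [345, 151, 3, 16, 44] [346.05 158.5 ] front [ 0.593  -0.1375  0.
[... 550 characters left out ...]
 ]
rail [308, 182, 3, 35, 103] [309.   198.67] front [ 0.4777 -0.0567  0.165 ] back [ 0.5564 -0.0556  0.165 ]
rail [323, 182, 4, 35, 115] [324.4  199.07] front [ 0.4787 -0.0903  0.165 ] back [ 0.5573 -0.0897  0.165 ]
rail [346, 185, 4, 30, 88] [347.22 199.82] front [ 0.4845 -0.1399  0.165 ] back [ 0.5518 -0.1401  0.165 ]
rail [285, 188, 3, 26, 78] [286.  200.5] front [ 0.483  -0.0064  0.165 ] back [ 0.5413 -0.005   0.165 ]
rail [361, 188, 4, 27, 73] [362.99 200.77] front [ 0.4855 -0.1742  0.165 ] back [ 0.546  -0.1748  0.165 ]
rail [262, 209, 4, 4, 12] [263.08 210.33] front [0.4838 0.0437 0.165 ] back [0.4927 0.044  0.165 ]
side org [247, 154, 7, 8, 48] [249.88 157.73] [0.475  0.2779 0.159 ]
```

step_arm --steps '[[[30,-20,10,-0.133,-1],[33,-21,10,-0.133,-1],[33,-22,10,-0.133,-1],[33,-22,10,-0.133,-1],[33,-22,0,-0.133,-1],[33,-22,0,-0.133,-1],[33,-21,0,-0.133,-1],[33,-21,0,-0.133,-1],[0,0,0,0,-1],[0,0,0,0,-1]]]'

```text
time_s: 1.55
eef_pos: [0.4756, 0.3082, 0.2712]
orientation: [-0.0, 0.676, 0.737, -0.0]
ft_force: [0.5, 0.3, -0.3]
width: 1.0
gripper_force: 0.0
```

```bash
cat > s.py <<'E'
from h import *
from scipy.spatial.transform import Rotation as R
s=bot.state();q=s['orientation'];y=R.from_quat([q[1],q[2],q[3],q[0]]).apply([0,1,0])
print(round(s['time_s'],2),s['eef_pos'].round(4),'yaw',np.arctan2(y[1],y[0]).round(3),'F',s['ft_force'].round(2),'M',s['wrist_torque'].round(2),'w',round(s['width'],3),s['gripper_force'],'j',s['joints'].round(2))
E
python3 s.py
```

```text
1.55 [0.4756 0.3082 0.2712] yaw 0.086 F [ 0.53  0.28 -0.33] M [ 0.03  0.08 -0.02] w 1.0 0.0 j [0.51 0.17 1.2  0.   1.78 0.42]
```

step_arm --steps '[[[0,-1,-30,0,-1],[0,0,-30,0,-1],[0,0,-25,0,-1],[0,0,-20,0,-1],[0,0,-10,0,-1],[0,0,-5,0,-1],[0,0,0,0,-1]]]'

```text
time_s: 2.42
eef_pos: [0.4759, 0.3073, 0.1518]
orientation: [0.0, 0.676, 0.737, 0.0]
ft_force: [-0.2, -0.2, 0.8]
width: 1.004
gripper_force: 0.0
```

```bash
python3 s.py
python3 - <<'E'
from h import *
b=cap('side')['frame'];a=cap('top')['frame']
cv2.imwrite('pics/g1.png',np.hstack([cv2.resize(b[100:220,200:300],(500,600),interpolation=2),cv2.resize(a[185:245,115:145+0+0+0],(300,600),interpolation=2)]))
E
```

```text
2.42 [0.4759 0.3073 0.1518] yaw 0.086 F [-0.23 -0.2   0.77] M [ 0.06 -0.01  0.03] w 1.004 0.0 j [ 0.51  0.21  1.39 -0.    1.54  0.42]
```

View pics/g1.png

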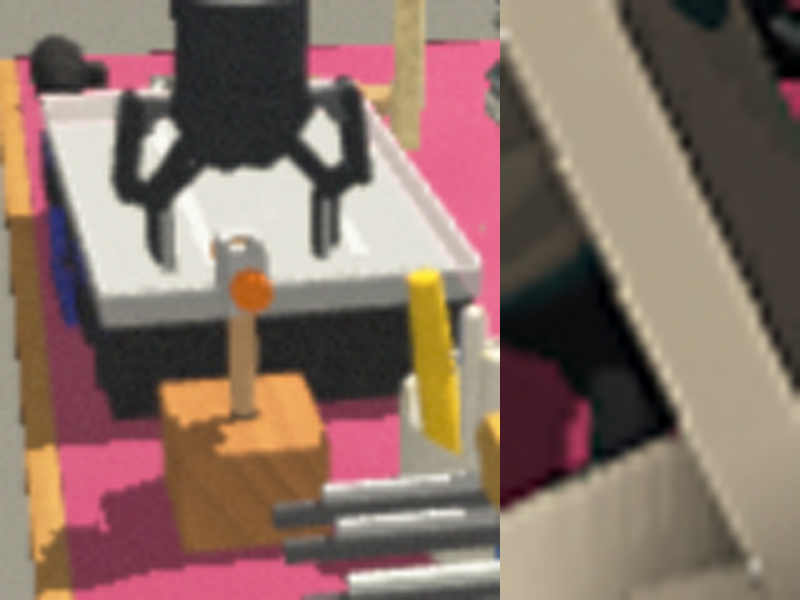

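The side view shows the fingers astride the head (orange face at crop (252,290)), tips at about (165,262) and (325,250), with the head centred between them. I'll close.

step_arm --steps '[[[0,0,0,0,0],[0,0,0,0,0],[0,0,0,0,0.5],[0,0,0,0,1],[0,0,0,0,1],[0,0,0,0,1],[0,0,0,0,1]]]'

```text
time_s: 3.4
eef_pos: [0.476, 0.3071, 0.1516]
orientation: [0.0, 0.676, 0.737, 0.0]
ft_force: [0.4, -0.1, 3.3]
width: 0.271
gripper_force: 59.5
```

```bash
python3 s.py
```

```text
3.4 [0.476  0.3071 0.1516] yaw 0.085 F [ 0.36 -0.13  3.27] M [-0.07  0.11 -0.01] w 0.271 59.537338614463806 j [ 0.51  0.21  1.39 -0.    1.54  0.42]
```

step_arm --steps '[[[0,0,5,0,1],[0,0,10,0,1],[0,0,15,0,1],[0,0,15,0,1],[0,0,20,0,1],[0,0,20,0,1],[0,0,20,0,1],[0,0,20,0,1],[0,0,15,0,1],[0,0,0,0,1],[0,0,0,0,1]]]'

```text
time_s: 4.78
eef_pos: [0.4758, 0.3069, 0.2905]
orientation: [-0.0, 0.676, 0.736, -0.001]
ft_force: [-0.6, -0.6, -3.0]
width: 0.27
gripper_force: 59.0
```

```bash
python3 s.py;  python3 - <<'E'
from h import *
b=cap('side')['frame']
cv2.imwrite('pics/g2.png',cv2.resize(b[60:210,190:310],(480,600),interpolation=2))
E
```

```text
4.78 [0.4758 0.3069 0.2905] yaw 0.085 F [-0.65 -0.59 -2.96] M [-0.03  0.05 -0.01] w 0.27 59.00658845901489 j [ 0.51  0.17  1.16 -0.    1.82  0.42]
```

View pics/g2.png

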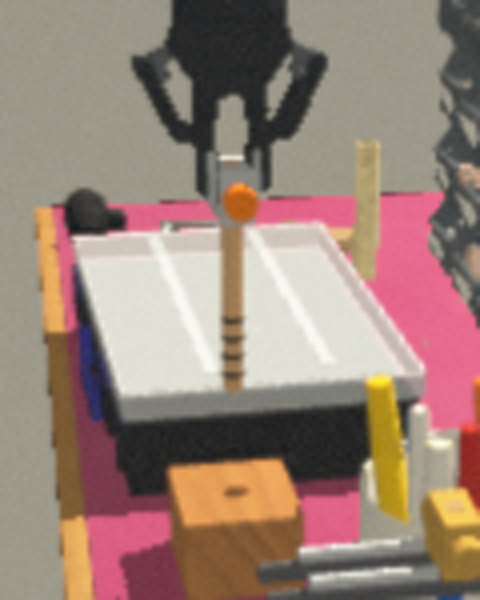

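The mallet hangs upright in the grip (orange face at crop (242,202), handle vertical) and clear of the block hole at (237,490). Next I'll carry it to a point in front of the fork.

step_arm --steps '[[[-19,-15,0,-0.01,1],[-19,-30,0,-0.01,1],[-19,-40,0,-0.01,1],[-19,-40,0,-0.01,1],[0,-40,0,-0.01,1],[0,-40,0,-0.01,1],[0,-40,0,-0.01,1],[0,-40,0,0,1],[0,-40,0,0,1],[0,-36,0,0,1],[0,-20,0,0,1],[0,0,0,0,1]]]'

```text
time_s: 6.32
eef_pos: [0.3996, -0.0748, 0.2905]
orientation: [-0.001, 0.703, 0.712, -0.0]
ft_force: [0.1, -0.3, -2.1]
width: 0.266
gripper_force: 59.7
```

```bash
python3 s.py
```

```text
6.33 [ 0.3996 -0.0748  0.2905] yaw 0.013 F [ 0.06 -0.31 -2.13] M [-0.   -0.    0.01] w 0.266 59.71148908138275 j [-0.28 -0.29  1.6   0.    1.84 -0.29]
```

step_arm --steps '[[[0,0,-20,0,1],[0,0,-30,0,1],[0,0,-30,0,1],[0,0,-18,0,1],[0,1,0,0,1],[15,0,0,0,1],[25,0,0,0,1],[25,0,0,0,1],[25,0,0,0,1],[25,0,0,0,1],[15,0,0,0,1],[0,0,0,0,1]]]'

```text
time_s: 7.82
eef_pos: [0.5309, -0.0728, 0.1942]
orientation: [0.001, 0.702, 0.713, 0.0]
ft_force: [-0.4, 0.6, -2.8]
width: 0.272
gripper_force: 59.7
```

```bash
python3 s.py;  python3 - <<'E'
from h import *
b=cap('side')['frame'];a=cap('top')['frame']
cv2.imwrite('pics/g3.png',np.hstack([cv2.resize(b[150:300,240:390],(400,400),interpolation=2),cv2.resize(a[120:230,245:355],(400,400),interpolation=2)]))
E
```

```text
7.83 [ 0.5309 -0.0728  0.1942] yaw 0.015 F [-0.4   0.56 -2.76] M [-0.08 -0.01  0.02] w 0.272 59.745951890945435 j [-0.21  0.1   1.43  0.    1.62 -0.22]
```

View pics/g3.png

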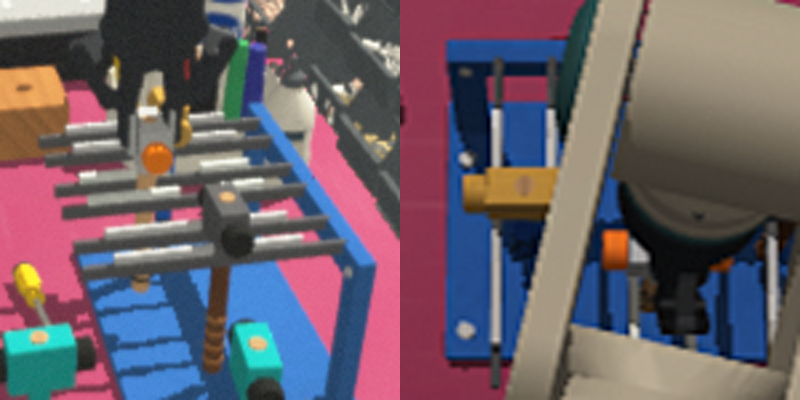

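The handle hangs between the middle bars (side crop ≈(150,190)) and the head is above the rails, clear of both neighbours. I'll lower it to touch.

step_arm --steps '[[[0,0,-8,0,1],[0,0,-5,0,1],[0,0,-2,0,1],[0,0,0,0,1],[0,0,0,0,1]]]'

```text
time_s: 8.55
eef_pos: [0.53, -0.073, 0.1786]
orientation: [0.0, 0.702, 0.712, 0.0]
ft_force: [-0.0, 0.0, -2.5]
width: 0.268
gripper_force: 59.7
```

step_arm --steps '[[[0,0,-1,0,1],[0,0,0,0,1]]]'

```text
time_s: 8.8
eef_pos: [0.5299, -0.073, 0.1773]
orientation: [0.0, 0.702, 0.712, 0.0]
ft_force: [-0.6, 1.1, -2.7]
width: 0.272
gripper_force: 59.7
```

step_arm --steps '[[[0,0,-1,0,1],[0,0,0,0,1]]]'

```text
time_s: 9.05
eef_pos: [0.53, -0.073, 0.1766]
orientation: [0.0, 0.702, 0.712, 0.0]
ft_force: [-1.5, -0.1, -1.5]
width: 0.268
gripper_force: 60.1
```

step_arm --steps '[[[0,0,-0.5,0,1],[0,0,0,0,1]]]'

```text
time_s: 9.3
eef_pos: [0.53, -0.073, 0.1766]
orientation: [0.0, 0.702, 0.712, 0.0]
ft_force: [-2.4, 0.2, 3.3]
width: 0.273
gripper_force: 60.7
```

Contact came exactly at the expected height (.1766, force up about 6 N). I'll slide back with light pressure.

step_arm --steps '[[[3,0,0,0,1],[3,0,0,0,1],[3,0,0,0,1],[3,0,0,0,1],[0,0,0,0,1]]]'

```text
time_s: 9.93
eef_pos: [0.5424, -0.0731, 0.1766]
orientation: [0.001, 0.702, 0.712, 0.0]
ft_force: [-3.0, 0.1, 5.7]
width: 0.269
gripper_force: 60.9
```

step_arm --steps '[[[3,0,0,0,1],[3,0,0,0,1],[3,0,0,0,1],[3,0,0,0,1],[0,0,0,0,1]]]'

```text
time_s: 10.55
eef_pos: [0.5543, -0.0731, 0.1765]
orientation: [0.0, 0.702, 0.712, 0.0]
ft_force: [-1.7, -0.3, 5.4]
width: 0.27
gripper_force: 60.7
```

step_arm --steps '[[[2,0,0,0,1],[2,0,0,0,1],[2,0,0,0,1],[0,0,0,0,1]]]'

```text
time_s: 11.05
eef_pos: [0.5602, -0.0731, 0.1764]
orientation: [0.0, 0.702, 0.712, 0.0]
ft_force: [-2.8, 0.6, 6.0]
width: 0.271
gripper_force: 60.8
```

step_arm --steps '[[[1,0,0,0,1],[1,0,0,0,1],[0,0,0,0,1]]]'

```text
time_s: 11.42
eef_pos: [0.5621, -0.0731, 0.1764]
orientation: [0.0, 0.702, 0.712, 0.0]
ft_force: [-3.9, -0.1, 4.7]
width: 0.268
gripper_force: 60.9
```

step_arm --steps '[[[1,0,0,0,1],[1,0,0,0,1],[0,0,0,0,1]]]'

```text
time_s: 11.8
eef_pos: [0.5641, -0.0731, 0.1763]
orientation: [0.0, 0.702, 0.712, 0.0]
ft_force: [-3.3, 0.0, 4.7]
width: 0.269
gripper_force: 60.8
```

step_arm --steps '[[[1,0,0,0,1],[0,0,0,0,1],[0,0,0,0,1]]]'

```text
time_s: 12.18
eef_pos: [0.5651, -0.0731, 0.1762]
orientation: [0.0, 0.702, 0.712, 0.0]
ft_force: [-3.6, -0.3, 4.9]
width: 0.268
gripper_force: 60.9
```

step_arm --steps '[[[1,0,0,0,1],[0,0,0,0,1],[0,0,0,0,1]]]'

```text
time_s: 12.55
eef_pos: [0.5661, -0.073, 0.176]
orientation: [0.0, 0.702, 0.712, 0.0]
ft_force: [-1.9, -0.7, 5.2]
width: 0.27
gripper_force: 60.9
```

step_arm --steps '[[[1,0,0,0,1],[0,0,0,0,1],[0,0,0,0,1]]]'

```text
time_s: 12.92
eef_pos: [0.5669, -0.0728, 0.1748]
orientation: [-0.0, 0.702, 0.712, -0.0]
ft_force: [2.0, 0.2, -3.8]
width: 0.272
gripper_force: 59.7
```

It has begun to drop and the force is released. I'll advance 1 mm towards the notch centre and lower gently.

step_arm --steps '[[[1,0,0,0,1],[0,0,0,0,1]]]'

```text
time_s: 13.18
eef_pos: [0.5678, -0.0729, 0.1755]
orientation: [-0.0, 0.702, 0.712, -0.0]
ft_force: [-0.6, 0.3, -2.8]
width: 0.27
gripper_force: 59.7
```

step_arm --steps '[[[0,0,-1,0,1],[0,0,-1,0,1],[0,0,0,0,1]]]'

```text
time_s: 13.55
eef_pos: [0.5678, -0.073, 0.1737]
orientation: [-0.0, 0.702, 0.712, -0.0]
ft_force: [-0.2, 0.1, -3.4]
width: 0.272
gripper_force: 59.7
```

step_arm --steps '[[[0,0,-1,0,1],[0,0,-1,0,1],[0,0,0,0,1]]]'

```text
time_s: 13.92
eef_pos: [0.5679, -0.073, 0.1717]
orientation: [-0.0, 0.702, 0.712, -0.0]
ft_force: [0.3, -0.2, -2.0]
width: 0.267
gripper_force: 59.7
```

step_arm --steps '[[[0,0,-1,0,1],[0,0,-1,0,1],[0,0,0,0,1]]]'

```text
time_s: 14.3
eef_pos: [0.5679, -0.073, 0.1697]
orientation: [-0.0, 0.702, 0.712, -0.0]
ft_force: [0.6, 0.9, -3.3]
width: 0.271
gripper_force: 59.7
```

step_arm --steps '[[[0,0,-0.7,0,1],[0,0,0,0,1],[0,0,0,0,1]]]'

```text
time_s: 14.68
eef_pos: [0.5679, -0.073, 0.1691]
orientation: [0.0, 0.702, 0.712, 0.0]
ft_force: [-0.5, 0.5, -2.7]
width: 0.27
gripper_force: 59.7
```

step_arm --steps '[[[0,0,-0.5,0,1],[0,0,0,0,1],[0,0,0,0,1]]]'

```text
time_s: 15.05
eef_pos: [0.5679, -0.073, 0.1687]
orientation: [0.0, 0.702, 0.712, 0.0]
ft_force: [-0.3, 0.8, -2.4]
width: 0.272
gripper_force: 60.0
```

step_arm --steps '[[[0,0,-0.4,0,1],[0,0,0,0,1],[0,0,0,0,1]]]'

```text
time_s: 15.42
eef_pos: [0.568, -0.073, 0.1686]
orientation: [0.0, 0.702, 0.712, 0.0]
ft_force: [-2.3, 0.5, 1.6]
width: 0.266
gripper_force: 60.3
```

It is seated 8 mm below the rail tops. I'll release it slowly.

step_arm --steps '[[[0,0,0,0,0.35],[0,0,0,0,0.25],[0,0,0,0,0.1],[0,0,0,0,0],[0,0,0,0,0],[0,0,0,0,0]]]'

```text
time_s: 16.18
eef_pos: [0.568, -0.073, 0.1682]
orientation: [0.0, 0.702, 0.712, 0.0]
ft_force: [0.4, 0.1, 0.2]
width: 0.502
gripper_force: 0.0
```

```bash
python3 s.py;  python3 - <<'E'
from h import *
b=cap('side')['frame']
cv2.imwrite('pics/g4.png',cv2.resize(b[150:300,240:390],(600,600),interpolation=2))
E
```

```text
16.18 [ 0.568  -0.073   0.1682] yaw 0.015 F [0.42 0.07 0.16] M [ 0.04 -0.   -0.02] w 0.502 0.0 j [-0.19  0.21  1.35  0.    1.58 -0.21]
```

View pics/g4.png

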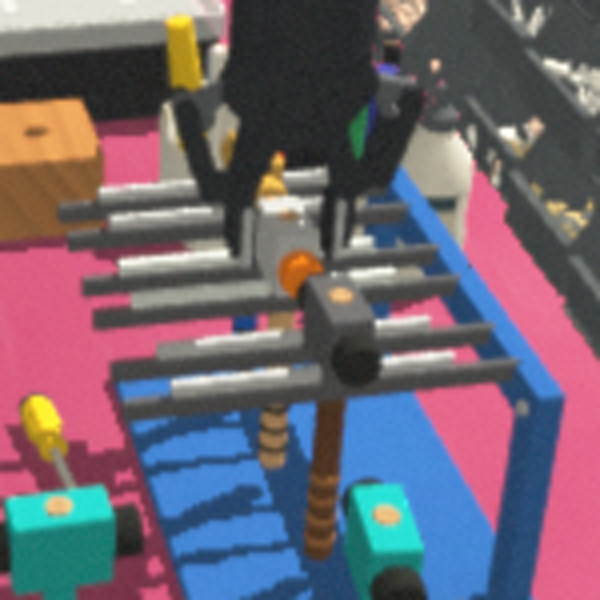

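The mallet is home: face at crop (300,270), free of the fingers at (240,235) and (335,230), and both neighbours are undisturbed. I'll raise straight up and back off.

step_arm --steps '[[[0,0,4,0,0],[0,0,8,0,0],[0,0,15,0,0],[0,0,30,0,0],[0,0,40,0,0],[0,0,40,0,0],[-30,0,20,0,0],[-50,0,0,0,0],[-50,0,0,0,0],[-30,0,0,0,0],[0,0,0,0,0],[0,0,0,0,0]]]'

```text
time_s: 17.73
eef_pos: [0.4084, -0.073, 0.326]
orientation: [0.001, 0.702, 0.712, 0.0]
ft_force: [0.8, -0.2, 0.4]
width: 0.499
gripper_force: 0.0
```

```bash
python3 s.py;  python3 - <<'E'
from h import *
b=cap('side')['frame'];a=cap('top')['frame']
cv2.imwrite('pics/g5.png',np.hstack([cv2.resize(b[150:300,240:390],(400,400),interpolation=2),cv2.resize(a[120:230,255:365],(400,400),interpolation=2)]))
E
```

```text
17.73 [ 0.4084 -0.073   0.326 ] yaw 0.015 F [ 0.84 -0.2   0.41] M [ 0.02  0.02 -0.01] w 0.499 0.0 j [-0.27 -0.26  1.51  0.    1.9  -0.28]
```

View pics/g5.png

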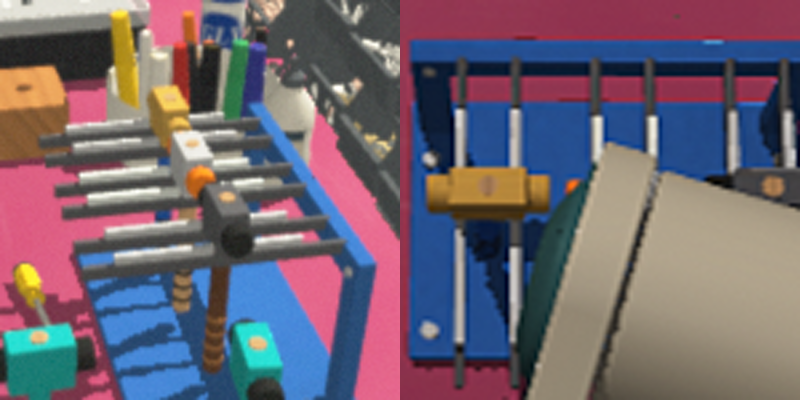

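The mallet hangs upright, level with its neighbours and squarely across the fork (side crop ≈(192,160)). The arm is clear of everything, so I'll hand in.

```bash
python3 -c "
from rig import bot
print(bot.finish_job())"
```

```text
the job is handed in; nothing more can be done
None
```

The orange-faced mallet hangs released and home in the middle fork's notch, seated 8 mm below the rail tops, with both neighbours apparently undisturbed in the last views; the job was handed in at about 18 s, and no verdict was returned.

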